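# Print a weight label for the weighed punnet of apples

### The arm

A 6-joint arm with a two-finger parallel gripper is mounted at the origin on the work surface. World frame = base frame: x ahead of the robot, y to its left, z up, the work surface at z = 0. Lengths are in mm, angles in degrees, forces in N, time in s.
With the tool pointing down it reaches from about 300 to 850 mm from the base axis. Payload 4.2 kg.
Tool frame: the origin (TCP) lies midway between the tips of the shut fingers; the grasp point (between the pads) lies 19 mm behind it; z points along the fingers, y is the direction in which the jaws open and shut (so a half turn about z gives the same grasp; the last joint's range is limited). The gripper opens to 91 mm and grips with 3 to 60 N. Pads are 32 mm wide; open, the fingers measure 118 mm over their backs; the gripper's body (76 mm by 178 mm) begins 60 mm behind the grasp point.
Start: joints at [-65.26, 18.312, 89.639, -0, 72.044, -1.146], TCP at [251.042, -517.321, 213.976] pointing down, gripper open.
Joint ranges: [-177.97, 177.97], [-48.28, 115.42], [12.27, 149.76], [-77.06, 257.06], [2.81, 150.46], [-146.56, 146.56]. Speed limits (degrees/s): [147.25, 147.25, 180, 180, 180, 180].

### API

Orientations are given as [roll, pitch, yaw] about the fixed x, y, z axes, in that order (R = Rz(yaw) Ry(pitch) Rx(roll)).
In Python, from workcell import env gives the robot as it stands.
- The arm moves only by the shell command python3 -m jog 'ROWS' [FORCE]. ROWS is JSON, a list of rows, each an object of numbers: "dx", "dy", "dz": the shift along the world's x, y, z in m; "wx", "wy", "wz": the turn, a rotation vector about the world's x, y, z in rad; "grip": the gripper's target within -1 to 1 (shut at 1, half-way at 0, fully open at -1). In form: [{"dx": .., "dy": .., "dz": .., "wx": .., "wy": .., "wz": .., "grip": ..}, ...]. A call has 1 to 10 rows; each row shifts and turns the commanded pose from where the row before left it; what a row does not reach is not made up. A row lasts 1/10 s, in which the tool goes at most 50 mm and 8.59 degrees, less where a joint would pass 70% of its speed; a pose out of reach is approached as far as the arm can. A call with a gripper value outside its range is refused whole. The fingers move at their own pace and stop on an object; FORCE is the grip in N (left out, the last holds). Time passes only in rows, so rows that do not move let the fingers close. It gives the time, the measured TCP pose, the force and the opening at its end, in the units of the state.
- env.state(): the state, without advancing time (a new reading comes with each control period).
- env.grab_frame(name): name is "scene" or "top"; returns the picture (420x560x3 uint8, red, green, blue); there is no depth.
- env.get_calibration(name): a dict with "fx", "fy", "cx", "cy" (pixels), "k1" (the pictures are not rectified: a ray, as slopes to the right and down, at radius r is drawn at 1 + k1 r^2 times it, then the intrinsics apply), "R" (3x3) and "t" (3): a world point X has camera coordinates R X + t. Camera axes: x right, y down, z forward; pixel columns grow to the right and rows downward; lengths in mm; the calibration is good to about 2 mm. A picture is of the moment at which its call begins. get_calibration takes no time and is no camera call.
- env.job_done(): hands the job in, once; it reports no verdict.
The state is a dict: "time_s": time; "qpos": joint angles; "qvel": joint speeds; "effort": joint torques, N m; "ee_pos": TCP position; "ee_rot": TCP orientation; "force": force on the tool from outside, world axes, zero at the start; "torque": the same for the moment, N m; "gripper_width": finger opening in mm.
Only numpy, scipy, OpenCV 4.12 (cv2) and the standard library are available. Lean on these libraries where they do the work, as an engineer would, in place of code of your own. Each camera call takes 0.05 s, during which the arm holds its last target. There are 200 camera calls.

### The job

The punnet of apples on the bench scale needs its weight label: push the label printer's raised lid fully shut, then press down the raised left end of the long rocker switch on the scale (left as the robot sees it) until it is fully over, to hold the reading, and only then press the round key on the printer right down for about half a second and let it go. Only push and press, leave the printer's square key and the scale's two small round keys alone, and leave the punnet, fruit and other loose things standing where they are. Finish with the hand clear of everything.

Things in the scene. Friction and masses are not known exactly. Their poses are not given: they have to be found in the camera images.
- printer: white label printer, fixed, 220 (x) x 180 (y) x 112 mm high; origin at the centre of its underside, x to its rear (away from the robot), y to its left, z up. Left or right of the scale, turned up to 0.3 rad. Its front deck (x -110 to -50, 100 high) carries a round and a square key; the lid is the rest of the top, but for a rear ridge (x +88 to +110, 112 high)
- lid (a joint): angle of the printer's grey lid, rad: 0 fully shut, growing as its front edge lifts; starts 0.5 to 0.9. A plate 135 mm long (from the rear hinge towards the front), 178 wide, 12 thick. It stays where it is left (stiff hinge); 1 to 5 N downwards on its front half pushes it down. Shut, its flat top is 112 mm above the table
- lid_edge (a point): middle of the front (free) edge of the lid, on its outer face; moves with the lid
- lid_hinge (a point): middle of the lid's hinge axis, which runs along the printer's y, at x +85, z 106 mm in the printer's frame
- print_key (a joint): travel of the printer's round key, m: 0 up, 0.005 fully down (4 N, springs back)
- print_key_top (a point): centre of the top of the round key (24 across, black), which stands 10 above the printer's deck, at x -82, y -35, z 110 mm in the printer's frame (right-hand key)
- feed_key (a joint): travel of the printer's square key (18 x 18, black, left-hand key), m: 0 up, 0.005 down; not to be pressed
- feed_key_top (a point): centre of the top of the square key, at x -82, y +35, z 110 mm in the printer's frame
- scale: grey bench scale, fixed, 260 x 260 mm; origin at the centre of its underside, x to its rear (away from the robot), y to its left, z up; turned up to 0.3 rad. The steel pan (x -41 to +129, top 65 high) carries the punnet; the front deck (55 high) carries a rocker switch and two small round keys
- rocker (a joint): angle of the black rocker, rad: 0 at the start (left end up), 0.30 with its left end fully down (right end up). Stays where left; about 2 N on the raised end moves it. A V-shaped paddle 60 mm long (along the scale's y), 26 wide, pivot at x -98, y +30, z 65 mm in the scale's frame; the pressed half ends level, its top 69 mm above the table; the raised tip starts at 78
- rocker_end (a point): top of the rocker's left half, 25 mm from the pivot (5 mm short of its tip); moves with the rocker. Keep the fingertip on the left half, clear of the pivot: beyond the pivot the other half rises as this one sinks
- tare_key (a joint): travel of a small round key (18 across, black) on the scale, m: 0 up, 0.004 down; at x -98, y -50, top 63 mm in the scale's frame; not to be pressed
- unit_key (a joint): travel of the second such key, at x -98, y -90, top 63 mm in the scale's frame; not to be pressed
- punnet: a cardboard punnet 150 x 200 x 45 holding six small apples (54 high), standing on the scale's pan; origin at the centre of its underside; sizes in mm; not to be moved
- apple_a: a loose apple, 70 across, 62 high, on the table in front of the printer (towards the robot); origin at the centre of its underside; sizes in mm; not to be moved
- apple_b: a loose apple, 70 across, 62 high, on the table in front of the scale (towards the robot); origin at the centre of its underside; sizes in mm; not to be moved
- jar: a glass jar, 56 across, 100 high, on the table between the machines, towards their far side; origin at the centre of its underside; sizes in mm; not to be moved
- shaker: a small upright jar, 38 across, 85 high, on the table between the two machines; origin at the centre of its underside; sizes in mm; not to be moved
- label_roll: a spare roll of labels, 76 across, 50 high, standing on its end behind the printer (away from the robot); origin at the centre of its underside; sizes in mm; not to be moved

How it is judged (in metres and radians):
On the way, in this order (a step that is already met when the one before it is completed fails the run):
1. the printer's lid is pushed fully shut (within 0.05 rad) (value of joint lid below 0.05 rad), for 0.2 s.
2. the rocker's left end is pressed fully over (above 0.25 rad) (value of joint rocker above 0.25 rad), for 0.2 s.
3. the printer's round key is pressed at least 3.8 mm down for 0.2 s (value of joint print_key above 0.0038 m), for 0.2 s.
At the end, for the whole second after the job is handed in: The lid is shut within 0.05 rad, the rocker stands over on its left end (above 0.25 rad), all four keys are back up (within 1 mm), and every loose thing stands still within 20 mm of where it started (value of joint lid below 0.05 rad and value of joint rocker above 0.25 rad and value of joint each of print_key, feed_key, tare_key, unit_key below 0.001 m and distance of each of punnet, apple_a, apple_b, jar, shaker, label_roll from where it was at the start of the episode below 0.02 m and linear speed of each of punnet, apple_a, apple_b, jar, shaker, label_roll below 0.02 m/s); the robot touches nothing.
It fails at once if the rocker is pressed while the lid is still open (value of joint each of rocker, lid above 0.12 rad).
It fails at once if the round key is pressed while the lid is open or the rocker is not over (value of joint print_key above 0.0025 m and (value of joint lid above 0.12 rad or value of joint rocker below 0.2 rad)).
It fails at once if a key that should be left alone is pressed (value of joint any of feed_key, tare_key, unit_key above 0.002 m).
It fails at once if a loose thing is lifted, carried or pushed away (more than 20 mm) (distance of any of punnet, apple_a, apple_b, jar, shaker, label_roll from where it was at the start of the episode above 0.02 m).
It fails at once if a loose thing is tipped over (angle between any of punnet, apple_a, apple_b, jar, shaker, label_roll's own z axis and vertical above 0.5 rad).
It also fails if it takes over 54 s, if anything falls off the work surface, if the arm or the gripper's body presses on something with over 40 N, if the wrist force passes 120 N, or if a joint passes its speed limit or range.

## Working session

There is one attempt and no reset: what is moved stays moved. The work goes in short steps, Python scripts to look and compute and a shell command to move; the robot and the scene stay as the last step left them, time stands still between calls to the robot, and variables do not carry over. Pictures are saved under pics/ and viewed, about 8 in all and at most 12, crops included, and the job is handed in when it is done.

```bash
mkdir -p pics
cat > h.py <<'E'
import numpy as np,cv2
from workcell import env
def grab(n,f):
    im=env.grab_frame(n); cv2.imwrite('pics/'+f,cv2.cvtColor(im,cv2.COLOR_RGB2BGR)); return im
def ray(n,u,v):
    c=env.get_calibration(n);R=np.array(c['R']);t=np.array(c['t'])
    d=np.array([(u-c['cx'])/c['fx'],(v-c['cy'])/c['fy']]);p=d.copy()
    for _ in range(20): p=d/(1+c['k1']*(p@p))
    return -R.T@t,R.T@np.array([p[0],p[1],1])
def onz(n,u,v,z):
    o,d=ray(n,u,v);return o+d*(z-o[2])/d[2]
def tri(a,b):  # (name,u,v) x2 -> point, gap
    o,d=ray(*a);q,e=ray(*b);s=np.linalg.lstsq(np.c_[d,-e],q-o,rcond=None)[0]
    A=o+d*s[0];B=q+e*s[1];return (A+B)/2,np.linalg.norm(A-B)
def proj(n,X):
    c=env.get_calibration(n);x=np.array(c['R'])@X+np.array(c['t']);p=x[:2]/x[2];p=p*(1+c['k1']*(p@p))
    return p[0]*c['fx']+c['cx'],p[1]*c['fy']+c['cy']
E
python3 -c "
from h import *
grab('top','top1.png');grab('scene','scene1.png')
for n in('top','scene'):
  o,d=ray(n,280,210);print(n,o,d)
print(env.state())"; ls
```

```text
top [421.4194688   -6.87770913 988.9932617 ] [ 0.18603405 -0.01785306 -0.98239901]
scene [1081.33926513  150.52318103  807.69113949] [-0.56847697 -0.15107431 -0.80885599]
{'time_s': 0.1, 'qpos': array([-6.52600920e+01,  1.83451638e+01,  8.96977271e+01,  4.87315086e-04,
        7.20441687e+01, -1.14511953e+00]), 'qvel': array([ 0.04817922, -0.14770389, -0.22542091, -0.02330007, -0.0413333 ,
        0.02312246]), 'effort': array([ 1.10839886e-03, -4.13332093e+01, -2.32509416e+01,  7.28879892e-02,
        4.21626563e-02, -6.48973355e-05]), 'ee_pos': array([ 250.85096247, -516.90438682,  213.24401496]), 'ee_rot': array([-1.79912967e+02, -2.20312503e-03,  2.58848753e+01]), 'force': array([-0.50209017,  0.54067043,  0.11791569]), 'torque': array([-0.03245028, -0.0148175 ,  0.01987451]), 'gripper_width': 91.03188859128578}
h.py
pics
```

View pics/top1.png

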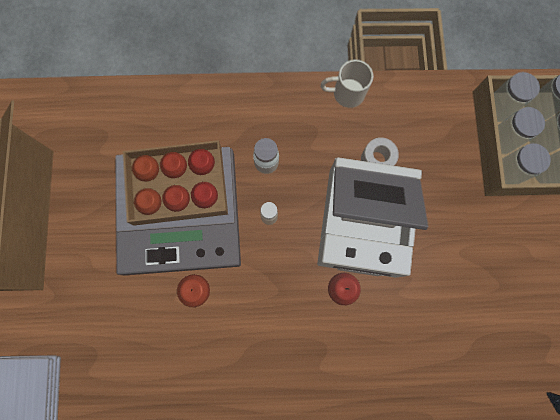

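View pics/scene1.png

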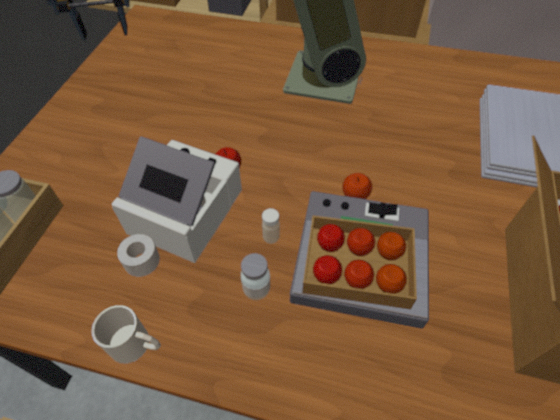

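The top view shows the scale on the left (rocker ~(162,256), small keys (200,252) and (220,251)). The printer is on the right, with its square key at ~(351,252), round key at ~(385,258), and the open lid's front edge running from (333,215) to (427,228). Next I'll refine these with masks.

```bash
cat > m.py <<'E'
from h import *
im=cv2.cvtColor(cv2.imread('pics/top1.png'),cv2.COLOR_BGR2RGB)
def blob(u,v,r,th=60):
    m=(im.max(2)<th).astype(np.uint8);n,l,s,c=cv2.connectedComponentsWithStats(m)
    i=[k for k in range(1,n) if abs(c[k]-[u,v]).max()<r and s[k,4]>15]
    return [(c[k].round(1),s[k]) for k in i]
P={}
for nm,u,v,z in(('print',385,258,110),('feed',351,252,110),('tare',200,252,63),('unit',220,251,63),('rocker',162,256,70)):
    b=blob(u,v,8);print(nm,b)
    if b:
        c=max(b,key=lambda x:x[1][4])[0];P[nm]=onz('top',*c,z);print(P[nm].round(1))
d=P['feed']-P['print'];yp=np.arctan2(-d[0],d[1]);print('printer yaw',yp,np.linalg.norm(d))
Rz=lambda a:np.array([[np.cos(a),-np.sin(a),0],[np.sin(a),np.cos(a),0],[0,0,1]])
O=(P['feed']+P['print'])/2-Rz(yp)@[-82,0,110];print('printer',O)
d=P['tare']-P['unit'];ys=np.arctan2(-d[0],d[1])
d2=P['rocker']-(P['tare']+P['unit'])/2;ys2=np.arctan2(-d2[0],d2[1]);print('scale yaw',ys,ys2,np.linalg.norm(d),np.linalg.norm(d2))
S=(P['tare']+P['unit'])/2-Rz(ys2)@[-98,-70,63]
print('scale',S,'rocker end',S+Rz(ys2)@[-98,55,76],'pivot',S+Rz(ys2)@[-98,30,69])
print('check hinge ends px',proj('top',O+Rz(yp)@[85,89,112]),proj('top',O+Rz(yp)@[85,-89,112]))
# lid angle: match projected front edge corners
for a in np.arange(.5,.95,.1):
    e=lambda y:O+Rz(yp)@[85-135*np.cos(a)-6*np.sin(a)*0,y,106+135*np.sin(a)+6*np.cos(a)]
    print(round(a,2),e(0).round(),np.round(proj('top',e(89))),np.round(proj('top',e(-89))),np.round(proj('scene',e(89))),np.round(proj('scene',e(-89))))
for n,u,v,z in(('jar',265,146,100),('shaker',269,209,85),('appleA',345,288,40),('appleB',193,290,40)):print(n,onz('top',u,v,z).round())
E
python3 m.py
```

```text
print [(array([384.7, 257.7]), array([380, 252,  11,  12,  42], dtype=int32))]
[ 486.5 -228.3  110. ]
feed [(array([349.6, 252.5]), array([346, 248,   9,  10,  39], dtype=int32))]
[ 498.6 -159.   110. ]
tare [(array([200.2, 252.5]), array([196, 249,   9,   8,  57], dtype=int32))]
[510.4 145.3  63. ]
unit [(array([219.2, 251.1]), array([215, 247,   9,   9,  52], dtype=int32))]
[512.4 105.6  63. ]
rocker [(array([161.4, 255. ]), array([147, 247,  29,  17, 369], dtype=int32))]
[506.4 224.6  70. ]
printer yaw -0.17272108972863057 70.41054231147967
printer [ 573.36107577 -207.72686452    0.        ]
scale yaw 0.05019627974243795 0.05030424602503301 39.74624659214679 99.48429430413269
scale [605.71012035 200.3362157    0.        ] rocker end [505.06852275 250.33890394  76.        ] pivot [506.32559857 225.37052874  69.        ]
check hinge ends px (np.float64(333.3018336474253), np.float64(168.17528343291394)) (np.float64(419.17834446764664), np.float64(180.7629898846752))
0.5 [ 540. -202.  176.] [330. 219.] [425. 233.] [219. 163.] [145. 137.]
0.6 [ 547. -203.  187.] [331. 214.] [427. 229.] [217. 162.] [142. 135.]
0.7 [ 555. -205.  198.] [332. 209.] [429. 223.] [214. 161.] [138. 134.]
0.8 [ 564. -206.  207.] [334. 203.] [432. 218.] [211. 161.] [134. 134.]
0.9 [ 574. -208.  215.] [335. 197.] [434. 211.] [208. 161.] [130. 134.]
jar [727.   5. 100.]
shaker [595.  -1.  85.]
appleA [ 430. -157.   40.]
appleB [434. 164.  40.]
```

```bash
python3 -c "
import cv2
i=cv2.imread('pics/top1.png');a=cv2.resize(i[150:290,310:440],None,fx=4,fy=4);b=cv2.resize(i[225:285,110:245],None,fx=2,fy=2)
cv2.imwrite('pics/c1.png',a)"
```

```text
(no output)
```

View pics/c1.png

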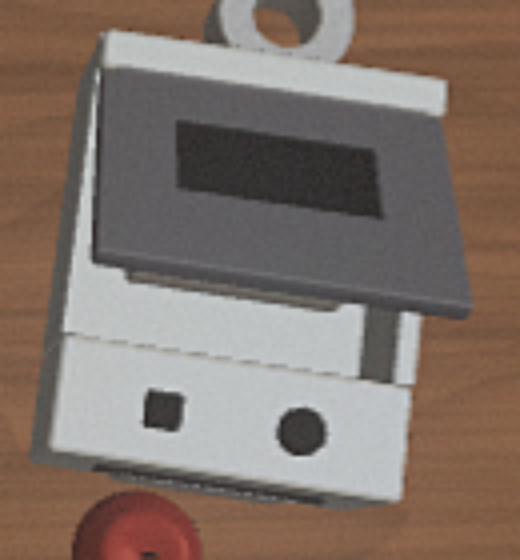

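Measured so far, with the printer yaw at about -0.16, the lid angle at about 0.6 and its edge at about (547,-203,187). I'll shut the fingers and approach the spot above the lid's front half at about (558,-205).

```bash
python3 -m jog '[{"dz":0.01,"grip":1},{"dx":0.03,"dy":0.03,"dz":0.005,"wz":-0.05,"grip":1},{"dx":0.034,"dy":0.034,"dz":0.005,"wz":-0.05,"grip":1},{"dx":0.034,"dy":0.034,"dz":0.005,"wz":-0.05,"grip":1},{"dx":0.034,"dy":0.034,"dz":0.005,"wz":-0.05,"grip":1},{"dx":0.034,"dy":0.034,"dz":0.005,"wz":-0.05,"grip":1},{"dx":0.034,"dy":0.034,"dz":0.005,"wz":-0.05,"grip":1},{"dx":0.034,"dy":0.034,"wz":-0.05,"grip":1},{"dx":0.034,"dy":0.034,"wz":-0.05,"grip":1},{"dx":0.034,"dy":0.034,"wz":-0.05,"grip":1}]' 20; python3 -m jog '[{},{},{}]'
```

```text
invalid input
invalid input
```

```bash
python3 -m jog '[{"dx":0,"dy":0,"dz":0.01,"wx":0,"wy":0,"wz":0,"grip":1},{"dx":0.03,"dy":0.03,"dz":0.005,"wx":0,"wy":0,"wz":-0.05,"grip":1},{"dx":0.034,"dy":0.034,"dz":0.005,"wx":0,"wy":0,"wz":-0.05,"grip":1},{"dx":0.034,"dy":0.034,"dz":0.005,"wx":0,"wy":0,"wz":-0.05,"grip":1},{"dx":0.034,"dy":0.034,"dz":0.005,"wx":0,"wy":0,"wz":-0.05,"grip":1},{"dx":0.034,"dy":0.034,"dz":0.005,"wx":0,"wy":0,"wz":-0.05,"grip":1},{"dx":0.034,"dy":0.034,"dz":0.005,"wx":0,"wy":0,"wz":-0.05,"grip":1},{"dx":0.034,"dy":0.034,"dz":0,"wx":0,"wy":0,"wz":-0.05,"grip":1},{"dx":0.034,"dy":0.034,"dz":0,"wx":0,"wy":0,"wz":-0.05,"grip":1},{"dx":0.034,"dy":0.034,"dz":0,"wx":0,"wy":0,"wz":-0.05,"grip":1}]' 20; python3 -m jog '[{"dx":0,"dy":0,"dz":0,"wx":0,"wy":0,"wz":0,"grip":1},{"dx":0,"dy":0,"dz":0,"wx":0,"wy":0,"wz":0,"grip":1}]'
```

```text
time_s: 1.1
ee_pos: [554.3, -213.7, 254.8]
ee_rot: [180.0, -0.0, -0.0]
force: [-0.9, 0.4, -1.0]
gripper_width: 13.7
time_s: 1.3
ee_pos: [553.4, -214.6, 254.1]
ee_rot: [180.0, 0.0, 0.3]
force: [-0.6, 0.7, -0.7]
gripper_width: 0.8
```

```bash
python3 -m jog '[{"dx":0,"dy":0,"dz":-0.02,"wx":0,"wy":0,"wz":0,"grip":1},{"dx":0,"dy":0,"dz":-0.02,"wx":0,"wy":0,"wz":0,"grip":1},{"dx":0,"dy":0,"dz":-0.015,"wx":0,"wy":0,"wz":0,"grip":1},{"dx":0,"dy":0,"dz":-0.01,"wx":0,"wy":0,"wz":0,"grip":1},{"dx":0,"dy":0,"dz":-0.01,"wx":0,"wy":0,"wz":0,"grip":1},{"dx":0,"dy":0,"dz":-0.01,"wx":0,"wy":0,"wz":0,"grip":1}]'; python3 -m jog '[{"dx":0,"dy":0,"dz":-0.01,"wx":0,"wy":0,"wz":0,"grip":1},{"dx":0,"dy":0,"dz":-0.01,"wx":0,"wy":0,"wz":0,"grip":1},{"dx":0,"dy":0,"dz":-0.01,"wx":0,"wy":0,"wz":0,"grip":1},{"dx":0,"dy":0,"dz":-0.01,"wx":0,"wy":0,"wz":0,"grip":1}]'
```

```text
time_s: 1.9
ee_pos: [552.7, -216.1, 169.2]
ee_rot: [180.0, -0.0, 0.0]
force: [-1.1, 0.5, 1.8]
gripper_width: 0.4
time_s: 2.3
ee_pos: [553.1, -215.3, 128.1]
ee_rot: [180.0, -0.0, 0.1]
force: [-0.4, -0.1, 1.5]
gripper_width: 0.3
```

```bash
python3 -m jog '[{"dx":0,"dy":0,"dz":-0.006,"wx":0,"wy":0,"wz":0,"grip":1},{"dx":0,"dy":0,"dz":-0.005,"wx":0,"wy":0,"wz":0,"grip":1},{"dx":0,"dy":0,"dz":-0.003,"wx":0,"wy":0,"wz":0,"grip":1},{"dx":0,"dy":0,"dz":-0.002,"wx":0,"wy":0,"wz":0,"grip":1},{"dx":0,"dy":0,"dz":0,"wx":0,"wy":0,"wz":0,"grip":1}]';python3 -m jog '[{"dx":0,"dy":0,"dz":-0.001,"wx":0,"wy":0,"wz":0,"grip":1},{"dx":0,"dy":0,"dz":-0.001,"wx":0,"wy":0,"wz":0,"grip":1},{"dx":0,"dy":0,"dz":0,"wx":0,"wy":0,"wz":0,"grip":1}]'
```

```text
time_s: 2.8
ee_pos: [553.2, -215.4, 112.9]
ee_rot: [180.0, -0.0, 0.1]
force: [-0.3, 0.4, -0.7]
gripper_width: 0.4
time_s: 3.1
ee_pos: [553.4, -215.4, 112.2]
ee_rot: [180.0, -0.1, 0.1]
force: [-1.0, 1.1, 5.4]
gripper_width: 0.2
```

```bash
python3 -m jog '[{"dx":0,"dy":0,"dz":-0.001,"wx":0,"wy":0,"wz":0,"grip":1},{"dx":0,"dy":0,"dz":-0.001,"wx":0,"wy":0,"wz":0,"grip":1},{"dx":0,"dy":0,"dz":0,"wx":0,"wy":0,"wz":0,"grip":1},{"dx":0,"dy":0,"dz":0,"wx":0,"wy":0,"wz":0,"grip":1}]'; python3 -m jog '[{"dx":0,"dy":0,"dz":0.02,"wx":0,"wy":0,"wz":0,"grip":1},{"dx":0,"dy":0,"dz":0.04,"wx":0,"wy":0,"wz":0,"grip":1},{"dx":0,"dy":0.03,"dz":0.04,"wx":0,"wy":0,"wz":0,"grip":1},{"dx":0,"dy":0.045,"dz":0,"wx":0,"wy":0,"wz":0,"grip":1},{"dx":0,"dy":0.045,"dz":0,"wx":0,"wy":0,"wz":0,"grip":1},{"dx":0,"dy":0.045,"dz":0,"wx":0,"wy":0,"wz":0,"grip":1},{"dx":0,"dy":0.045,"dz":0,"wx":0,"wy":0,"wz":0,"grip":1},{"dx":0,"dy":0.045,"dz":0,"wx":0,"wy":0,"wz":0,"grip":1},{"dx":0,"dy":0.045,"dz":0,"wx":0,"wy":0,"wz":0,"grip":1}]'; python3 -c "
from h import *
grab('top','t2.png');s=grab('scene','s2.png');i=cv2.imread('pics/t2.png');j=cv2.imread('pics/s2.png')
cv2.imwrite('pics/c2.png',np.hstack([cv2.resize(i[150:290,310:440],None,fx=3,fy=3),cv2.resize(j[130:270,110:240],None,fx=3,fy=3)]));print(env.state()['ee_pos'])"
```

```text
time_s: 3.5
ee_pos: [553.5, -215.5, 112.1]
ee_rot: [179.9, -0.1, 0.1]
force: [-4.5, 1.6, 14.3]
gripper_width: 0.5
time_s: 4.4
ee_pos: [552.9, 86.5, 209.3]
ee_rot: [-180.0, -0.1, 0.1]
force: [-0.0, -0.0, 0.6]
gripper_width: 0.5
[552.8974165   89.58756754 209.15194015]
```

View pics/c2.png

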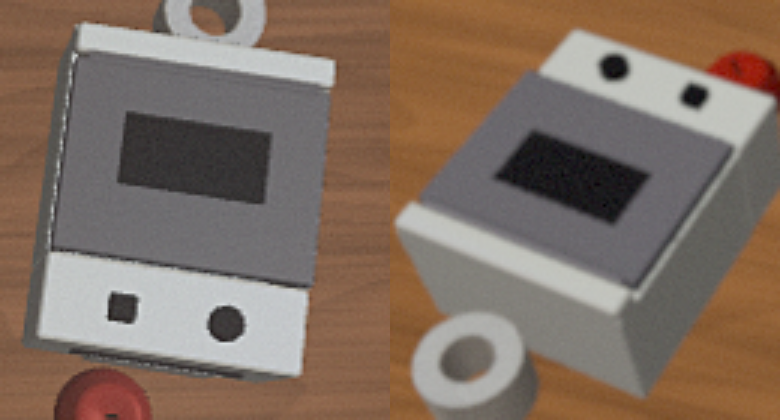

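The crops show the lid lying flat, flush with the rear ridge, with both keys uncovered: round at top px (385.3,258) and scene px (184.7,152.3). Next I'll cross-check the targets in two views.

Run:
```python
from h import *
print(tri(('top',385.2,258),('scene',184.7,152.3)))
print(onz('top',385.2,258,110),onz('scene',184.7,152.3,110))
for n in('top','scene'):print(n,proj(n,np.array([505,251,76.])),proj(n,np.array([506.3,225.4,69])),proj(n,np.array([505,200,69])))
i=cv2.imread('pics/top1.png');j=cv2.imread('pics/scene1.png')
cv2.imwrite('pics/c3.png',np.hstack([cv2.resize(i[235:275,140:200],None,fx=6,fy=6),cv2.resize(j[190:230,355:415],None,fx=6,fy=6)]))
```

```text
(array([ 486.19027412, -230.22869342,  106.58332552]), np.float64(0.18603904223539994))
[ 485.91085552 -229.2724399   110.        ] [ 489.09744163 -228.47138625  110.        ]
top (np.float64(147.85548007689508), np.float64(255.70240889435274)) (np.float64(161.1388163127744), np.float64(255.0813661191604)) (np.float64(173.36165193896053), np.float64(255.42733991432544))
scene (np.float64(395.8510353711236), np.float64(209.712365458472)) (np.float64(382.9440220900978), np.float64(209.69182959152303)) (np.float64(371.09312547481085), np.float64(206.8268019449203))
```

View pics/c3.png

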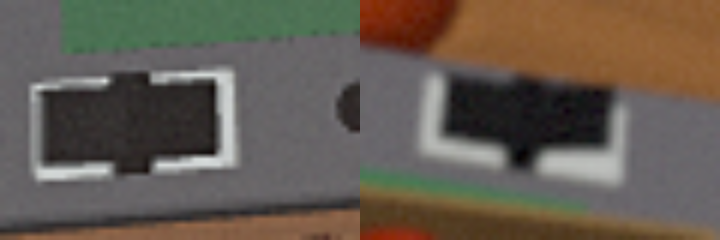

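```bash
python3 -m jog '[{"dx":-0.012,"dy":0.04,"dz":0,"wx":0,"wy":0,"wz":0.05,"grip":1},{"dx":-0.012,"dy":0.04,"dz":0,"wx":0,"wy":0,"wz":0,"grip":1},{"dx":-0.012,"dy":0.04,"dz":-0.02,"wx":0,"wy":0,"wz":0,"grip":1},{"dx":-0.012,"dy":0.043,"dz":-0.04,"wx":0,"wy":0,"wz":0,"grip":1},{"dx":0,"dy":0,"dz":-0.03,"wx":0,"wy":0,"wz":0,"grip":1},{"dx":0,"dy":0,"dz":0,"wx":0,"wy":0,"wz":0,"grip":1},{"dx":0,"dy":0,"dz":0,"wx":0,"wy":0,"wz":0,"grip":1}]'
```

```text
time_s: 5.2
ee_pos: [507.5, 240.0, 126.0]
ee_rot: [180.0, -0.0, 2.9]
force: [0.7, -0.1, 0.6]
gripper_width: 0.7
```

The rocker's pivot is at top px (161.8,255) and its left tip at 146.7, matching the prediction. The TCP needs to go 10 mm further left, then down.

```bash
python3 -m jog '[{"dx":-0.002,"dy":0.011,"dz":0,"wx":0,"wy":0,"wz":0,"grip":1},{"dx":0,"dy":0,"dz":-0.02,"wx":0,"wy":0,"wz":0,"grip":1},{"dx":0,"dy":0,"dz":-0.02,"wx":0,"wy":0,"wz":0,"grip":1},{"dx":0,"dy":0,"dz":-0.005,"wx":0,"wy":0,"wz":0,"grip":1},{"dx":0,"dy":0,"dz":0,"wx":0,"wy":0,"wz":0,"grip":1}]'; python3 -m jog '[{"dx":0,"dy":0,"dz":-0.004,"wx":0,"wy":0,"wz":0,"grip":1},{"dx":0,"dy":0,"dz":-0.004,"wx":0,"wy":0,"wz":0,"grip":1},{"dx":0,"dy":0,"dz":-0.003,"wx":0,"wy":0,"wz":0,"grip":1},{"dx":0,"dy":0,"dz":-0.002,"wx":0,"wy":0,"wz":0,"grip":1},{"dx":0,"dy":0,"dz":0,"wx":0,"wy":0,"wz":0,"grip":1}]'
```

```text
time_s: 5.7
ee_pos: [505.6, 251.6, 81.3]
ee_rot: [-180.0, -0.0, 2.9]
force: [-0.2, -1.6, 0.7]
gripper_width: 0.6
time_s: 6.2
ee_pos: [506.0, 252.2, 69.2]
ee_rot: [-179.9, -0.1, 3.0]
force: [-0.9, 0.8, 9.4]
gripper_width: 0.6
```

```bash
python3 -m jog '[{"dx":0,"dy":0,"dz":-0.001,"wx":0,"wy":0,"wz":0,"grip":1},{"dx":0,"dy":0,"dz":0,"wx":0,"wy":0,"wz":0,"grip":1},{"dx":0,"dy":0,"dz":0,"wx":0,"wy":0,"wz":0,"grip":1},{"dx":0,"dy":0,"dz":0,"wx":0,"wy":0,"wz":0,"grip":1}]'; python3 -m jog '[{"dx":0,"dy":0,"dz":0.02,"wx":0,"wy":0,"wz":0,"grip":1},{"dx":0,"dy":0,"dz":0.04,"wx":0,"wy":0,"wz":0,"grip":1},{"dx":0,"dy":0,"dz":0.04,"wx":0,"wy":0,"wz":0,"grip":1},{"dx":0,"dy":-0.045,"dz":0.01,"wx":0,"wy":0,"wz":0,"grip":1},{"dx":0,"dy":-0.045,"dz":0,"wx":0,"wy":0,"wz":0,"grip":1},{"dx":0,"dy":-0.045,"dz":0,"wx":0,"wy":0,"wz":0,"grip":1},{"dx":0,"dy":-0.045,"dz":0,"wx":0,"wy":0,"wz":0,"grip":1},{"dx":0,"dy":-0.045,"dz":0,"wx":0,"wy":0,"wz":0,"grip":1},{"dx":0,"dy":-0.045,"dz":0,"wx":0,"wy":0,"wz":0,"grip":1}]'; python3 -c "
from h import *
grab('top','t3.png');grab('scene','s3.png');i=cv2.imread('pics/t3.png');j=cv2.imread('pics/s3.png')
cv2.imwrite('pics/c4.png',np.hstack([cv2.resize(i[235:275,140:200],None,fx=6,fy=6),cv2.resize(j[190:230,355:415],None,fx=6,fy=6)]));print(env.state()['ee_pos'])"
```

```text
time_s: 6.6
ee_pos: [506.0, 252.2, 69.1]
ee_rot: [-179.9, -0.2, 3.0]
force: [-0.9, 0.6, 15.1]
gripper_width: 0.4
time_s: 7.5
ee_pos: [504.1, -20.4, 176.3]
ee_rot: [180.0, 0.1, 3.0]
force: [0.4, -0.1, 0.8]
gripper_width: 0.6
[504.19412163 -23.19962648 176.25936282]
```

View pics/c4.png

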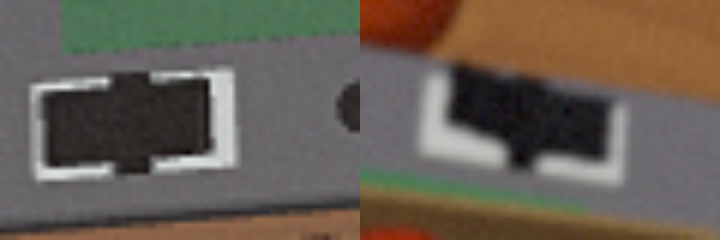

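The rocker has flipped: in the scene crop its tilt is reversed, and the fingertip met a firm stop at z=69. The next move goes above the round key at (486,-229).

```bash
python3 -m jog '[{"dx":-0.004,"dy":-0.041,"dz":0,"wx":0,"wy":0,"wz":-0.04,"grip":1},{"dx":-0.004,"dy":-0.041,"dz":0,"wx":0,"wy":0,"wz":-0.04,"grip":1},{"dx":-0.004,"dy":-0.041,"dz":0,"wx":0,"wy":0,"wz":-0.04,"grip":1},{"dx":-0.004,"dy":-0.041,"dz":0,"wx":0,"wy":0,"wz":-0.04,"grip":1},{"dx":-0.002,"dy":-0.041,"dz":0,"wx":0,"wy":0,"wz":-0.04,"grip":1},{"dx":0,"dy":0,"dz":-0.03,"wx":0,"wy":0,"wz":0,"grip":1},{"dx":0,"dy":0,"dz":-0.015,"wx":0,"wy":0,"wz":0,"grip":1},{"dx":0,"dy":0,"dz":0,"wx":0,"wy":0,"wz":0,"grip":1},{"dx":0,"dy":0,"dz":0,"wx":0,"wy":0,"wz":0,"grip":1}]'
```

```text
time_s: 8.5
ee_pos: [487.2, -222.9, 131.6]
ee_rot: [-180.0, 0.0, -8.5]
force: [-0.0, -0.2, -0.5]
gripper_width: 0.4
```

```bash
python3 -m jog '[{"dx":-0.001,"dy":-0.006,"dz":-0.01,"wx":0,"wy":0,"wz":0,"grip":1},{"dx":0,"dy":0,"dz":-0.006,"wx":0,"wy":0,"wz":0,"grip":1},{"dx":0,"dy":0,"dz":0,"wx":0,"wy":0,"wz":0,"grip":1}]'; python3 -m jog '[{"dx":0,"dy":0,"dz":-0.004,"wx":0,"wy":0,"wz":0,"grip":1},{"dx":0,"dy":0,"dz":-0.004,"wx":0,"wy":0,"wz":0,"grip":1},{"dx":0,"dy":0,"dz":-0.003,"wx":0,"wy":0,"wz":0,"grip":1},{"dx":0,"dy":0,"dz":-0.001,"wx":0,"wy":0,"wz":0,"grip":1},{"dx":0,"dy":0,"dz":0,"wx":0,"wy":0,"wz":0,"grip":1}]'
```

```text
time_s: 8.8
ee_pos: [485.5, -229.1, 114.9]
ee_rot: [-180.0, 0.1, -8.5]
force: [-0.0, -0.2, -0.4]
gripper_width: 0.4
time_s: 9.3
ee_pos: [486.4, -229.6, 105.2]
ee_rot: [180.0, -0.1, -8.5]
force: [-2.7, 0.8, 10.0]
gripper_width: 0.4
```

The key is bottomed (105.2 mm, 10 N), so I'll hold briefly, then lift and retreat.

```bash
python3 -m jog '[{"dx":0,"dy":0,"dz":-0.0005,"wx":0,"wy":0,"wz":0,"grip":1},{"dx":0,"dy":0,"dz":0,"wx":0,"wy":0,"wz":0,"grip":1},{"dx":0,"dy":0,"dz":0,"wx":0,"wy":0,"wz":0,"grip":1}]'; python3 -m jog '[{"dx":0,"dy":0,"dz":0.02,"wx":0,"wy":0,"wz":0,"grip":1},{"dx":0,"dy":0,"dz":0.04,"wx":0,"wy":0,"wz":0,"grip":1},{"dx":0,"dy":0,"dz":0.04,"wx":0,"wy":0,"wz":0,"grip":1},{"dx":-0.02,"dy":-0.04,"dz":0.02,"wx":0,"wy":0,"wz":0,"grip":1},{"dx":-0.02,"dy":-0.04,"dz":0,"wx":0,"wy":0,"wz":0,"grip":1},{"dx":-0.02,"dy":-0.04,"dz":0,"wx":0,"wy":0,"wz":0,"grip":1},{"dx":-0.02,"dy":-0.04,"dz":0,"wx":0,"wy":0,"wz":0,"grip":1},{"dx":-0.02,"dy":-0.04,"dz":0,"wx":0,"wy":0,"wz":0,"grip":1},{"dx":0,"dy":0,"dz":0,"wx":0,"wy":0,"wz":0,"grip":1},{"dx":0,"dy":0,"dz":0,"wx":0,"wy":0,"wz":0,"grip":1}]'; python3 -c "
from h import *
grab('top','t5.png')
a=cv2.imread('pics/top1.png');b=cv2.imread('pics/t5.png');print(env.state()['time_s'],env.state()['force'])"
```

```text
time_s: 9.6
ee_pos: [486.4, -229.6, 105.1]
ee_rot: [180.0, -0.1, -8.5]
force: [-2.5, 0.6, 12.7]
gripper_width: 0.4
time_s: 10.6
ee_pos: [385.4, -429.8, 222.5]
ee_rot: [-179.9, 0.0, -8.6]
force: [0.1, -0.2, -0.1]
gripper_width: 0.7
10.65 [ 0.00244105  0.59058871 -0.11950004]
```

View pics/t5.png

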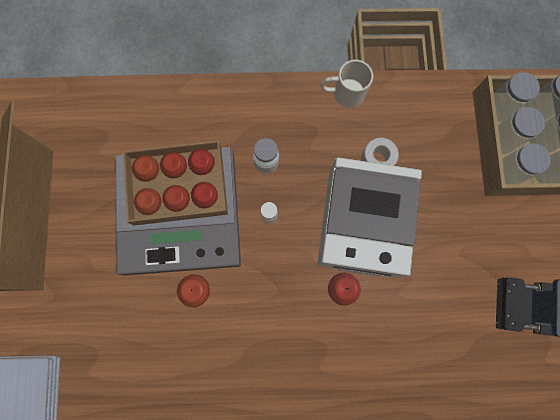

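The final view shows the lid shut, every loose thing at the same pixels as at the start, and the hand clear at (525,305). Handing in.

```bash
python3 -c "
from workcell import env
print(env.job_done())"
```

```text
the job is handed in; nothing more can be done
None
```

I shut the printer lid, pressed the rocker's left end fully over, then held the round key down for about 0.5 s and let it go. I handed the job in at about 10.7 s, with no verdict reported.

- **Lid:** the fingertip met a firm stop at 112.1 mm, and both views afterwards showed the lid flat and flush with the rear ridge.
- **Rocker:** it stopped firmly at 69.1 mm under 15 N, and the close-up showed its tilt reversed.
- **Round key:** it bottomed at 105.1 mm under 12.7 N, which is about 5 mm of travel. I did not measure its return; I only saw it in the last top view.
- **Loose things:** the last top view showed them all where they started, judged by eye. The hand was well clear, with wrist force near zero.

The two camera views disagreed by about 3 mm on the round key's position (x 486 against 489), which was well within the fingertip's size. No check failed.

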